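# Square up and top out the column of electrode cases

## Task

The pH-electrode cases are being stacked in one straight column on the green mat after the practical. First straighten the crooked blue-lidded case by pushing it, without lifting it off, until it sits squarely over the grey-lidded one; then stack the loose orange-lidded case squarely on top, right way up, either end facing either way, setting it down gently, not dropping it. The bottom case must stay where it is, and the beaker, the flask and the glass dish must not be disturbed.

Things in the scene. Friction and masses are not known exactly. Their poses are not given: they have to be found in the camera images.
- mat: fixed green bench mat, 240 (x) x 130 (y) x 3 mm thick, origin at the centre of its underside, on the bench (bench top at height 0); the column stands on it
- case_bottom: closed hard-plastic case, a flat-faced box 160 long (x) x 62 wide (y) x 44 high (z), origin at the centre of its underside; charcoal shell, light grey lid, white label; latches and hinges near the ends of the long sides (52 mm or more from the middle) stand out under 3 mm. 0.25 to 0.5 kg; stands loose on the mat, its underside 3 mm above the bench: the foot of the column. Friction holds it when the case above is slid
- case_middle: closed hard-plastic case, a flat-faced box 160 long (x) x 62 wide (y) x 44 high (z), origin at the centre of its underside; charcoal shell, blue lid, white label; latches and hinges near the ends of the long sides (52 mm or more from the middle) stand out under 3 mm. 0.25 to 0.5 kg; lies crooked on the bottom case (underside 47 mm, top 91 mm above the bench): turned by 9 to 18 degrees and shifted by up to 20 mm. A light push on a side slides and turns it
- case_loose: closed hard-plastic case, a flat-faced box 160 long (x) x 62 wide (y) x 44 high (z), origin at the centre of its underside; charcoal shell, orange lid, white label; latches and hinges near the ends of the long sides (52 mm or more from the middle) stand out under 3 mm. 0.25 to 0.5 kg; lies the right way up on the bench away from the column; room for fingers all round. It goes on top of the column, its underside then 91 mm above the bench
- beaker: loose glass beaker, 88 mm across, 115 mm high, origin at the centre of its foot: bystander
- flask: loose conical glass flask with a black stopper, 84 mm across the foot, 148 mm high, origin at the centre of its foot: bystander
- dish: loose covered glass dish, 91 mm across, 16 mm high, lying between the column and the loose case, origin at the centre of its foot: bystander

How it is judged:
By the outcome, as a careful person would: the job done as asked, in the order asked, and still so for the second after the job is handed in, with the robot touching nothing.
It also fails if it takes over 72 s, if anything falls off the work surface, if the arm or the gripper's body presses on something with over 40 N, if the wrist force passes 120 N, or if a joint passes its speed limit or range.

## Robot

A 6-joint arm with a two-finger parallel gripper is mounted at the origin on the work surface. World frame = base frame: x ahead of the robot, y to its left, z up, the work surface at z = 0. Lengths are in mm, angles in rad, forces in N, time in s.
With the tool pointing down it reaches from about 425 to 950 mm from the base axis. Payload 14.7 kg.
Tool frame: the origin (TCP) lies where the fingers leave the gripper's body, on its centre line; the fingertips stand 73 mm ahead of it and the grasp point (between the pads) lies 54 mm ahead of it (pinch_z is the distance from the TCP to the grasp point, in mm); x points along the fingers, y is the direction in which the jaws open and shut, and the axes are right-handed (so a half turn about x gives the same grasp; the last joint's range is limited). The gripper opens to 85 mm and grips with 20 to 120 N. Pads are 22 mm wide; open, the fingers measure 114 mm over their backs; the gripper's body (76 mm by 85 mm) begins 54 mm behind the grasp point. The pads swing forward as they close: fully open they stand 13 mm farther back than shut.
Start: joints at [-1.194, 0.48, 1.596, -0, 1.065, -0.047], TCP at [267.313, -592.484, 303.897] pointing down, gripper open.
Joint ranges: [-2.75, 2.75], [-0.82, 2.05], [0.23, 2.67], [-1.56, 4.7], [0.09, 2.69], [-2.92, 2.92]. Speed limits (rad/s): [1.89, 1.89, 2.39, 3.01, 3.01, 3.01].

## Interface

Orientations are given as a unit quaternion [x, y, z, w].
In Python, from cell import state, read_camera, calibration, finish_job, pinch_z gives the robot as it stands.
- The arm moves only by the tool send_rows, never from a script. Its argument "moves" is a list of rows, each a list of 3 entries, a list of its own where there are three numbers: the shift along the world's x, y, z in mm, then the turn, a rotation vector about the world's x, y, z in degrees, then the finger opening in mm, from 0 to 85.4. In form: [[[dx, dy, dz], [ax, ay, az], claw], ...]. A call has 1 to 8 rows; each row shifts and turns the commanded pose from where the row before left it; what a row does not reach is not made up. A row lasts 1/10 s, in which the tool goes at most 50 mm and 8.59 degrees, less where a joint would pass 70% of its speed; a pose out of reach is approached as far as the arm can. A call is refused whole if a number of a shift passes 50 or a number of a turn 8.59, either way. A call with a gripper value outside its range is refused whole. The fingers move at their own pace and stop on an object; the grip force is fixed at half the most. Time passes only in rows, so rows that do not move let the fingers close. It gives the time, the measured TCP pose, the force and the opening at its end, in the units of the state.
- state(): the state, without advancing time (a new reading comes with each control period).
- read_camera(name): name is "scene" or "top" or "wrist"; returns the picture (384x512x3 uint8, red, green, blue); there is no depth.
- calibration(name): a dict with "intrinsics" (3x3 intrinsics, pixels), "extrinsics" (4x4, takes a point from camera to world coordinates); the wrist camera has in their place "tool_from_camera" (4x4, takes a point from camera to tool coordinates, whose origin is the TCP and whose axes are the tool frame's). Camera axes: x right, y down, z forward; pixel columns grow to the right and rows downward; lengths in mm; the calibration is good to about 2 mm. A picture is of the moment at which its call begins: read the wrist's pose just before it. calibration takes no time and is no camera call.
- finish_job(): hands the job in, once; it reports no verdict.
The state is a dict: "time": time; "q": joint angles; "qd": joint speeds; "joint_efforts": joint torques, N m; "eef_pos": TCP position; "eef_rot": TCP orientation; "ft_force": force on the tool from outside, world axes, zero at the start; "wrist_torque": the same for the moment, N m; "width": opening from 0.0 (shut) to 1.0 (fully open).
Only numpy, scipy, OpenCV 4.12 (cv2) and the standard library are available. Lean on these libraries where they do the work, as an engineer would, in place of code of your own. Each camera call takes 0.05 s, during which the arm holds its last target.

## Working session

There is one attempt and no reset: what is moved stays moved. The work goes in short steps, Python scripts to look and compute and a tool call to move; the robot and the scene stay as the last step left them, time stands still between calls to the robot, and variables do not carry over. Pictures are saved under pics/ and viewed, and the job is handed in when it is done.

Besides the shell and the picture viewer there is one more tool, called after "Request:" as name([rows], argument=value, ...), one row to a line, values as JSON. send_rows: Moves the arm, as the interface text tells. Its arguments: {"type":"object","properties":{"moves":{"type":"array"}},"required":["moves"]}

```bash
ls; mkdir -p pics; python3 - <<'E'
from cell import *
import cv2,numpy as np
s=state();print(s)
print(pinch_z)
for n in ["scene","top"]:
    cv2.imwrite(f"pics/{n}0.png",read_camera(n)[:,:,::-1])
    c=calibration(n);print(n,np.round(c["intrinsics"],1).tolist(),np.round(c["extrinsics"],3).tolist())
print(np.round(calibration("wrist")["tool_from_camera"],3).tolist(), calibration("wrist")["intrinsics"])
E
```

```text
pics
{'time': 0.0, 'q': array([-1.19358751e+00,  4.80828901e-01,  1.59687217e+00, -1.90952601e-05,
        1.06512456e+00, -4.65792699e-02]), 'qd': array([-1.26065364e-03,  8.60818692e-04, -5.86042003e-05, -1.02268834e-03,
       -1.91090840e-04,  1.86351669e-04]), 'joint_efforts': array([ 2.04946438e-03, -9.50652194e+01, -4.30185020e+01, -3.76798225e-04,
        1.19093608e-02,  8.93676702e-05]), 'eef_pos': array([ 267.1948937 , -592.17796008,  303.27488871]), 'eef_rot': array([-0.69121348, -0.14914519,  0.6913686 , -0.14828718]), 'ft_force': array([ 0.60665336, -0.5035359 ,  0.18810564]), 'wrist_torque': array([0.0277427 , 0.02850643, 0.03386024]), 'width': 0.9981129505973864}
53.900000000000006
scene [[373.2, 0.0, 262.9], [0.0, 373.2, 187.0], [0.0, 0.0, 1.0]] [[-0.16, 0.795, -0.585, 1102.418], [0.987, 0.131, -0.092, 71.551], [0.004, -0.592, -0.806, 709.095], [0.0, 0.0, 0.0, 1.0]]
top [[351.0, 0.0, 252.9], [0.0, 351.0, 192.0], [0.0, 0.0, 1.0]] [[0.144, -0.969, 0.201, 494.319], [-0.99, -0.142, 0.024, -22.82], [0.005, -0.203, -0.979, 802.232], [0.0, 0.0, 0.0, 1.0]]
[[-0.001, -0.319, 0.948, -70.69], [1.0, -0.001, 0.001, 0.11], [0.0, 0.948, 0.319, -81.264], [0.0, 0.0, 0.0, 1.0]] [[268.5377336    0.         252.47395038]
 [  0.         268.5377336  194.96813065]
 [  0.           0.           1.        ]]
```

View pics/scene0.png

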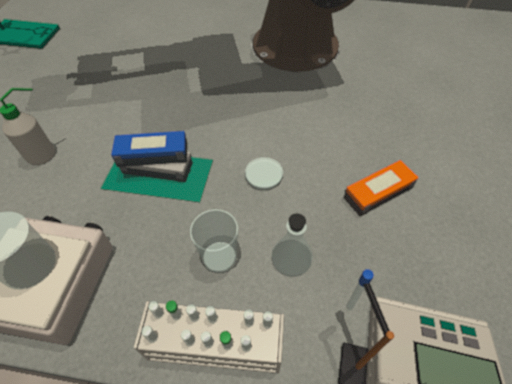

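View pics/top0.png

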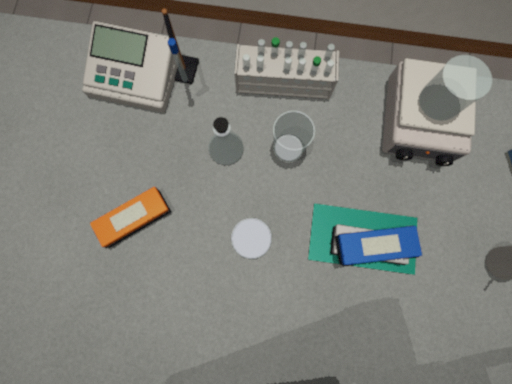

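```bash
cat > h.py <<'E'
from cell import *
import cv2,numpy as np
from scipy.spatial.transform import Rotation as R
def cam(n,s=None):
    c=calibration(n);K=np.array(c["intrinsics"])
    if n=="wrist":
        s=s or state();T=np.eye(4);T[:3,:3]=R.from_quat(s["eef_rot"]).as_matrix();T[:3,3]=s["eef_pos"]
        return K,T@np.array(c["tool_from_camera"])
    return K,np.array(c["extrinsics"])
def toplane(C,uv,z):
    K,E=C;uv=np.atleast_2d(uv).astype(float)
    d=(np.c_[uv,np.ones(len(uv))]@np.linalg.inv(K).T)@E[:3,:3].T;o=E[:3,3]
    return o+d*((z-o[2])/d[:,2])[:,None]
def proj(C,P):
    K,E=C;p=(np.atleast_2d(P)-E[:3,3])@E[:3,:3];q=p@K.T;return q[:,:2]/q[:,2:]
def crop(img,x0,y0,x1,y1,k,name):
    cv2.imwrite(name,cv2.resize(img[y0:y1,x0:x1,::-1],None,fx=k,fy=k,interpolation=cv2.INTER_CUBIC))
E
python3 - <<'E'
from h import *
im=cv2.imread("pics/top0.png")[:,:,::-1];C=cam("top")
sc=cv2.imread("pics/scene0.png")[:,:,::-1]
crop(im,300,195,430,285,6,"pics/t_col.png");crop(sc,95,120,220,205,6,"pics/s_col.png")
hsv=cv2.cvtColor(np.ascontiguousarray(im),cv2.COLOR_RGB2HSV)
m=cv2.inRange(hsv,(3,180,120),(17,255,255))
n,l,st,ce=cv2.connectedComponentsWithStats(m);i=1+st[1:,4].argmax();print(st[i],ce[i])
for nm,uv,z in [("loose",ce[i],44),("blue",(380,244),91),("dish",(251,239),10),("beakerfoot",(289,149),0),("flaskfoot",(227,149),0)]:
    print(nm,toplane(C,uv,z).round(0))
E
```

```text
[ 91 188  77  58 988] [122.89574899 218.77631579]
loose [[551. 267.  44.]]
blue [[ 572. -273.   91.]]
dish [[550. -14.  10.]]
beakerfoot [[776. -73.   0.]]
flaskfoot [[754.  74.   0.]]
```

View pics/t_col.png

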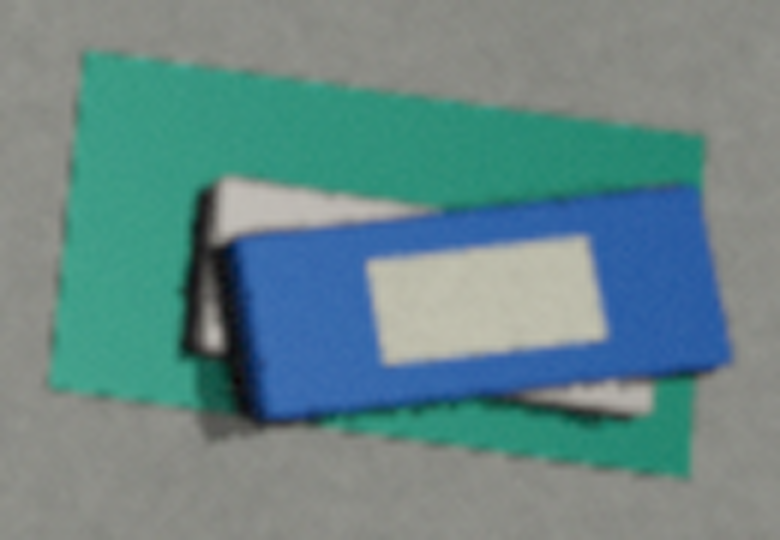

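View pics/s_col.png

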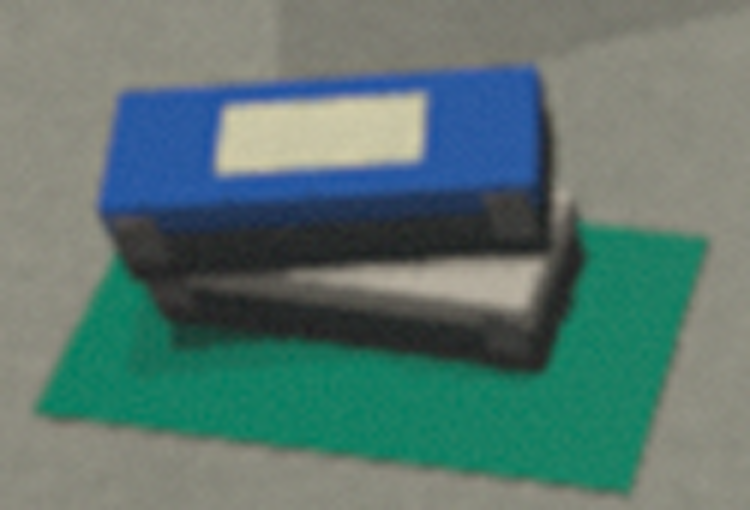

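```bash
cat >> h.py <<'E'
from scipy.optimize import least_squares
def box(p,L=160,W=62):  # p=x,y,yaw ; corners order ++,+-,--,-+ in (long,wide)
    c,s=np.cos(p[2]),np.sin(p[2]);q=np.array([[L/2,W/2],[L/2,-W/2],[-L/2,-W/2],[-L/2,W/2]])
    return q@np.array([[c,s],[-s,c]])+p[:2]
def fitc(C,uv,idx,z,L=160,W=62,y0=np.pi/2):
    P=toplane(C,uv,z)[:,:2]
    r=least_squares(lambda p:(box(p,L,W)[idx]-P).ravel(),[*P.mean(0),y0])
    return r.x,np.abs(r.fun).max()
def show(n,f,z=None):
    p,e=f;print(n,p[:2].round(1),"yaw",np.degrees(p[2]).round(2),"res",e.round(1))
E
python3 - <<'E'
from h import *
C=cam("top");f=lambda a:np.array([300,195])+(np.array(a)+.5)/6-.5
# long axis ~ +y : image left=+y. ++ = long +y, wide -> -x (image down)
show("mat",fitc(C,f([(52,388),(87,53),(706,134),(690,477)]),[0,1,2,3],3,240,130))
show("blue",fitc(C,f([(265,420),(235,240),(697,185),(732,365)]),[0,1,2,3],91))
show("grey",fitc(C,f([(200,350),(222,178),(653,412)]),[0,1,3],47))
C=cam("scene");f=lambda a:np.array([95,120])+(np.array(a)+.5)/6-.5
# scene image right=+y, up = -x : 
show("mat",fitc(C,f([(707,238),(632,493),(38,412)]),[0,1,2],3,240,130))
show("blue",fitc(C,f([(537,68),(540,188),(100,212),(120,92)]),[0,1,2,3],91))
m=R.from_quat(state()["eef_rot"]).as_matrix();print(m.round(3))
print(calibration("wrist")["tool_from_camera"])
E
```

```text
mat [ 589.8 -266. ] yaw 90.53 res 1.4
blue [ 570.3 -273.5] yaw 104.86 res 1.5
grey [ 575.2 -271.6] yaw 90.29 res 1.4
mat [ 590.9 -263.8] yaw 90.31 res 1.9
blue [ 574.  -271.4] yaw 104.19 res 2.3
[[-0.     0.411 -0.912]
 [ 0.001 -0.912 -0.411]
 [-1.    -0.001 -0.   ]]
[[-6.82550324e-04 -3.18949867e-01  9.47771342e-01 -7.06896077e+01]
 [ 9.99999715e-01 -5.22648187e-04  5.44278495e-04  1.09905414e-01]
 [ 3.21753420e-04  9.47771444e-01  3.18950133e-01 -8.12638542e+01]
 [ 0.00000000e+00  0.00000000e+00  0.00000000e+00  1.00000000e+00]]
```

Request:
send_rows([
  [[28,30,0],[0,0,6],85],
  [[28,30,0],[0,0,6],85],
  [[28,30,0],[0,0,6],85],
  [[28,30,0],[0,0,6],85],
  [[28,30,0],[0,0,6],85],
  [[28,30,0],[0,0,6],85],
  [[28,30,0],[0,0,6],85],
  [[28,30,0],[0,0,6],85],
])

```text
time: 0.9
eef_pos: [492.2, -351.0, 303.7]
eef_rot: [-0.57, -0.418, 0.57, -0.418]
ft_force: [0.9, -0.7, -1.0]
width: 0.998
```

Request:
send_rows([
  [[28,27,-6],[0,0,6],85],
  [[28,27,-6],[0,0,6],85],
  [[28,27,-12],[0,0,6],85],
  [[0,0,0],[0,0,0],85],
  [[0,0,0],[0,0,0],85],
])

```text
time: 1.4
eef_pos: [575.4, -270.6, 279.2]
eef_rot: [0.498, 0.502, -0.499, 0.501]
ft_force: [-0.7, -0.0, 1.0]
width: 0.997
```

```bash
python3 - <<'E'
from h import *
s=state();print(s["time"],s["eef_pos"],s["qd"].round(3));print(R.from_quat(s["eef_rot"]).as_matrix().round(4))
cv2.imwrite("pics/w1.png",read_camera("wrist")[:,:,::-1])
im=cv2.imread("pics/w1.png");cv2.imwrite("pics/w1b.png",cv2.resize(im,(800,600),interpolation=cv2.INTER_CUBIC))
np.save("s1.npy",s,allow_pickle=True)
E
```

```text
1.4 [ 575.4479699  -270.6474522   279.18769282] [-0.035 -0.016  0.004 -0.003  0.003  0.006]
[[-1.3e-03  1.0e+00  6.1e-03]
 [ 5.0e-04  6.1e-03 -1.0e+00]
 [-1.0e+00 -1.3e-03 -5.0e-04]]
```

View pics/w1b.png

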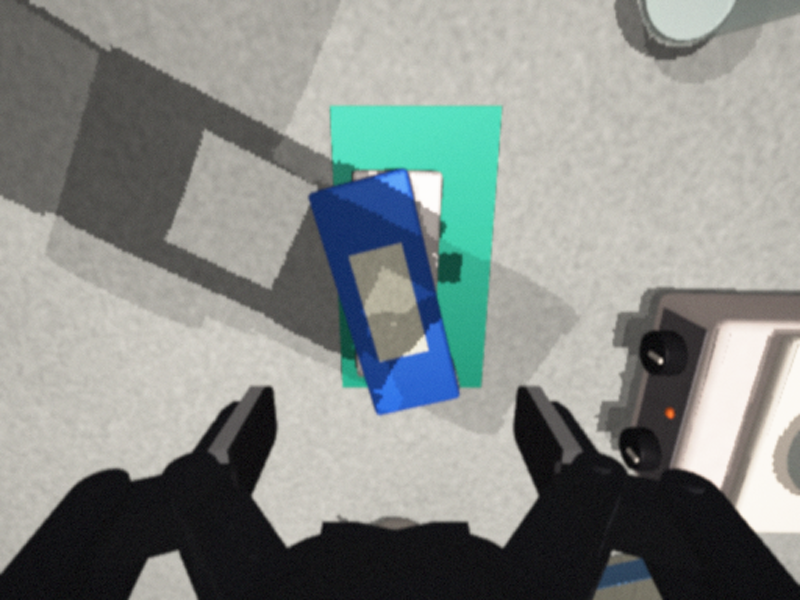

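```bash
python3 - <<'E'
from h import *
im=cv2.imread("pics/w1.png")[:,:,::-1]
crop(im,190,60,330,160,5,"pics/w1u.png")
crop(im,190,160,330,275,5,"pics/w1d.png")
E
```

```text
(no output)
```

View pics/w1u.png

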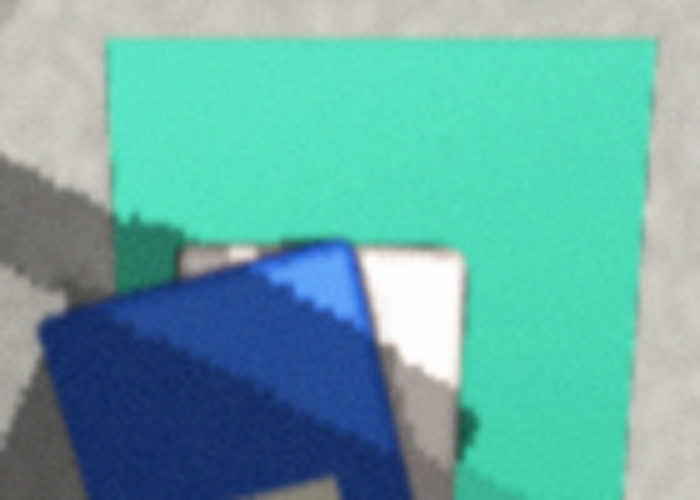

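View pics/w1d.png

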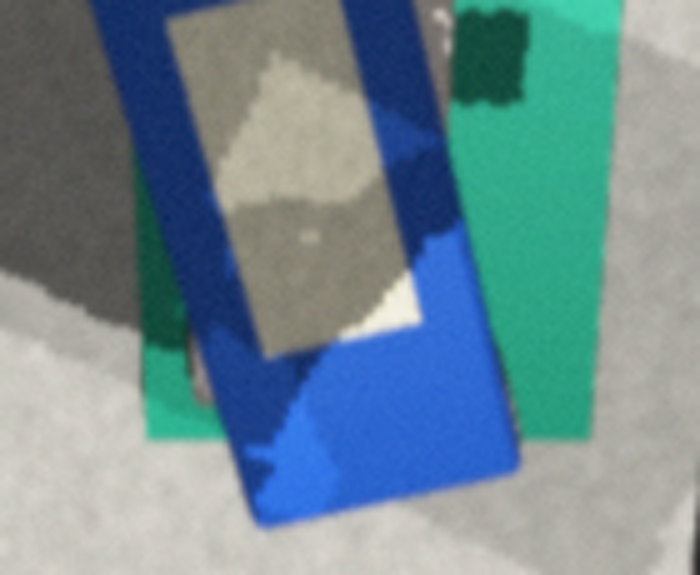

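```bash
python3 - <<'E'
from h import *
s=np.load("s1.npy",allow_pickle=True).item();C=cam("wrist",s)
u=lambda a:np.array([190,60])+(np.array(a)+.5)/5-.5
d=lambda a:np.array([190,160])+(np.array(a)+.5)/5-.5
show("mat",fitc(C,np.r_[u([(107,40),(657,38)]),d([(590,438),(148,438)])],[0,1,2,3],3,240,130))
show("blue",fitc(C,np.r_[u([(40,322),(350,240)]),d([(520,467),(262,527)])],[0,1,2,3],91))
show("grey",fitc(C,np.r_[u([(180,247),(465,247)]),d([(192,405)])],[0,1,3],47))
for n,p,z in [("g",u([(180,247),(465,247),(457,440)]),47),("gd",d([(192,350),(192,405)]),47)]: print(n,toplane(C,p,z).round(1))
E
```

```text
mat [ 590.4 -266.9] yaw 90.36 res 0.9
blue [ 571.7 -275. ] yaw 104.77 res 2.0
grey [ 575.4 -273.1] yaw 89.71 res 0.9
g [[ 545.2 -193.7   47. ]
 [ 606.4 -193.4   47. ]
 [ 606.4 -234.7   47. ]]
gd [[ 544.4 -336.7   47. ]
 [ 544.1 -352.    47. ]]
```

Request:
send_rows([
  [[-2,-3,-30],[0,0,-0.3],85.4],
  [[0,0,-40],[0,0,0],85.4],
  [[0,0,-25],[0,0,0],85.4],
  [[0,0,-10],[0,0,0],85.4],
  [[0,0,0],[0,0,0],85.4],
  [[0,0,0],[0,0,0],85.4],
])

```text
time: 2.05
eef_pos: [573.6, -275.3, 176.2]
eef_rot: [0.5, 0.499, -0.5, 0.5]
ft_force: [0.3, 0.4, 0.2]
width: 0.999
```

```bash
python3 - <<'E'
from h import *
s=state();print(s["time"],s["eef_pos"],s["qd"].round(3));print(R.from_quat(s["eef_rot"]).as_matrix().round(4))
im=read_camera("wrist")
cv2.imwrite("pics/w2.png",cv2.resize(im[:,:,::-1],(800,600),interpolation=cv2.INTER_CUBIC))
E
```

```text
2.05 [ 573.63124142 -275.29370905  176.15958475] [ 0.007 -0.014 -0.006  0.001 -0.003 -0.001]
[[ 1.3e-03  1.0e+00 -1.3e-03]
 [-7.0e-04 -1.3e-03 -1.0e+00]
 [-1.0e+00  1.3e-03  7.0e-04]]
```

View pics/w2.png

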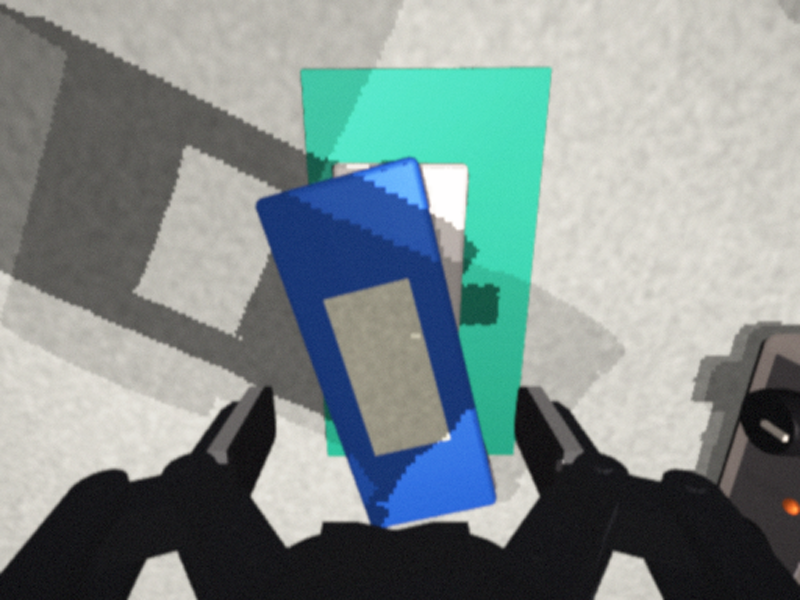

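Request:
send_rows([
  [[0,0,-20],[0,0,0],85.4],
  [[0,0,-15],[0,0,0],85.4],
  [[0,0,-10],[0,0,0],85.4],
  [[0,0,-5],[0,0,0],85.4],
  [[0,0,0],[0,0,0],85.4],
  [[1,0,0],[0,0,0],80],
  [[1,0,0],[0,0,0],76],
  [[0,0,0],[0,0,0],74],
])

```text
time: 2.9
eef_pos: [575.5, -274.6, 125.4]
eef_rot: [0.5, 0.5, -0.5, 0.5]
ft_force: [-1.8, 0.3, 1.2]
width: 0.869
```

Request:
send_rows([
  [[0,0,0],[0,0,0],72],
  [[0,0,0],[0,0,0],71],
  [[0,0,0],[0,0,0],70],
  [[0,0,0],[0,0,0],69],
  [[0,0,0],[0,0,0],68],
  [[0,0,0],[0,0,0],67],
  [[0,0,0],[0,0,0],66],
  [[0,0,0],[0,0,0],65],
])

```text
time: 3.7
eef_pos: [575.3, -274.5, 125.7]
eef_rot: [0.5, 0.5, -0.5, 0.5]
ft_force: [-4.9, 1.8, 14.8]
width: 0.786
```

```bash
python3 - <<'E'
from h import *
s=state();print(s["time"],s["eef_pos"],s["width"]*85.4,s["ft_force"])
cv2.imwrite("pics/w3.png",cv2.resize(read_camera("wrist")[:,:,::-1],(800,600),interpolation=cv2.INTER_CUBIC))
E
```

```text
3.7 [ 575.33429459 -274.50989707  125.6701204 ] 67.15735443289695 [-4.88424629  1.76151644 14.82246942]
```

View pics/w3.png

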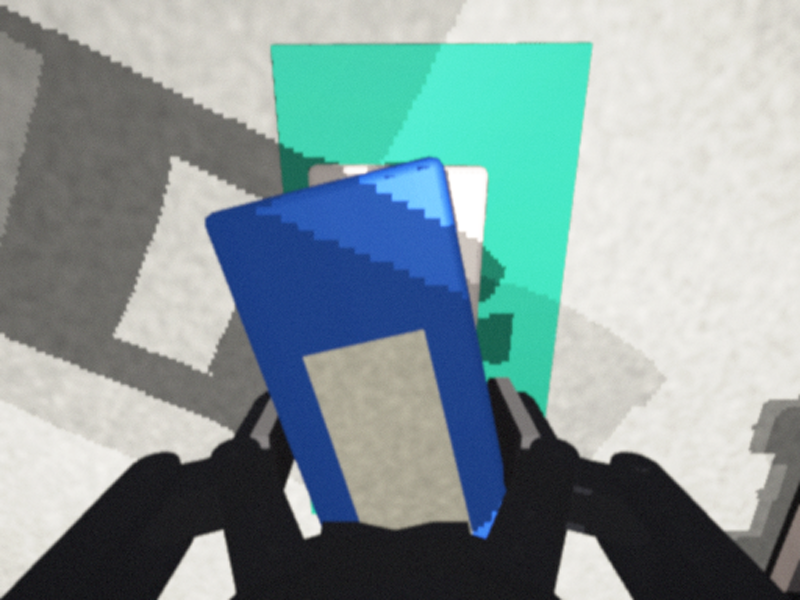

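Request:
send_rows([
  [[0,0,0.3],[0,0,0],64],
  [[0,0,0.3],[0,0,0],63],
  [[0,0,0.3],[0,0,0],62],
  [[0,0,0],[0,0,0],62],
  [[0,0,0],[0,0,0],61],
  [[0,0,0],[0,0,0],61],
])

```text
time: 4.35
eef_pos: [575.4, -274.5, 125.8]
eef_rot: [0.5, 0.5, -0.5, 0.5]
ft_force: [-1.5, -0.9, 3.1]
width: 0.785
```

```bash
python3 - <<'E'
from h import *
s=state();print(s["time"],s["eef_pos"],s["width"]*85.4,s["ft_force"])
cv2.imwrite("pics/w4.png",cv2.resize(read_camera("wrist")[:,:,::-1],(800,600),interpolation=cv2.INTER_CUBIC))
E
```

```text
4.35 [ 575.42154143 -274.51497729  125.80004981] 67.01177634490715 [-1.5333881  -0.91215744  3.09206119]
```

View pics/w4.png

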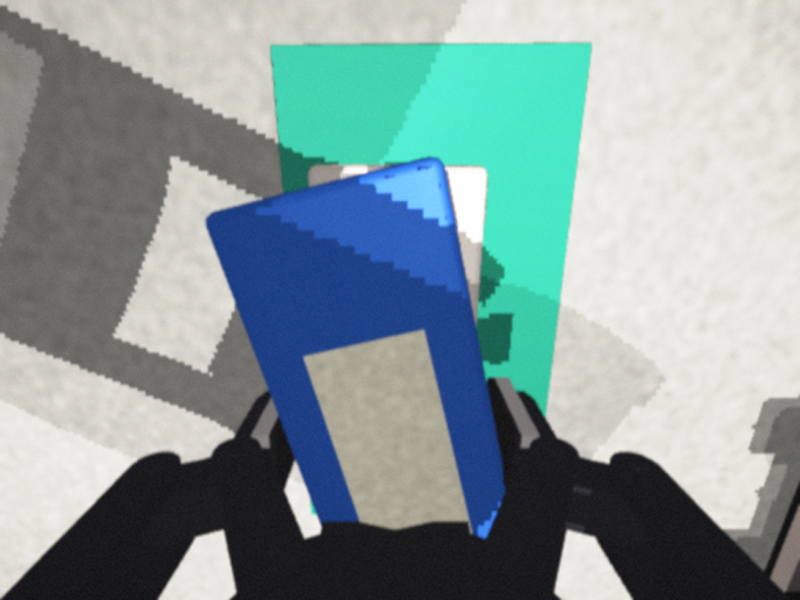

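Request:
send_rows([
  [[0,0,0],[0,0,0],68.5],
  [[0,0,0],[0,0,0],68.5],
  [[0,0,0],[0,0,-2],68.5],
  [[0,0,0],[0,0,-2],68.5],
  [[0,0,0],[0,0,-2],68.5],
  [[0,0,0],[0,0,-2],68.5],
  [[0,0,0],[0,0,-2],68.5],
  [[0,0,0],[0,0,0],68.5],
])

```text
time: 5.2
eef_pos: [575.2, -274.4, 125.6]
eef_rot: [-0.542, -0.454, 0.542, -0.454]
ft_force: [0.1, 0.1, -2.4]
width: 0.804
```

```bash
python3 - <<'E'
from h import *
s=state();print(s["time"],s["eef_pos"],s["width"]*85.4,s["ft_force"],s["wrist_torque"])
cv2.imwrite("pics/w5.png",cv2.resize(read_camera("wrist")[:,:,::-1],(800,600),interpolation=cv2.INTER_CUBIC))
E
```

```text
5.2 [ 575.22671779 -274.40363604  125.57504448] 68.65957103929709 [ 0.1026606   0.09398582 -2.39649282] [-0.04914498  0.03889021 -0.06982522]
```

View pics/w5.png

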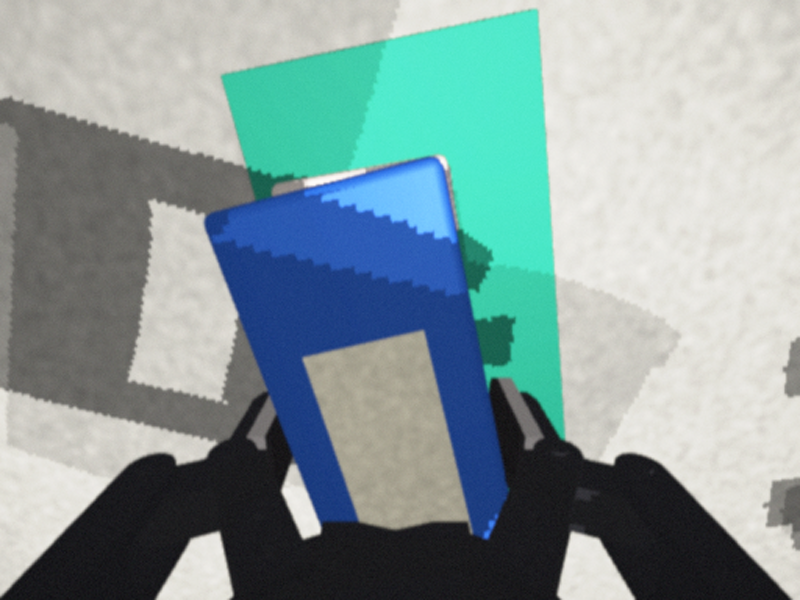

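Request:
send_rows([
  [[0,0,0],[0,0,-2],68.5],
  [[0,0,0],[0,0,-2],68.5],
  [[0,0,0],[0,0,0],68.5],
])

```text
time: 5.55
eef_pos: [575.3, -274.4, 125.7]
eef_rot: [-0.557, -0.435, 0.557, -0.435]
ft_force: [0.6, -0.4, -3.1]
width: 0.802
```

```bash
python3 - <<'E'
from h import *
s=state();print(s["time"],s["eef_pos"],s["width"]*85.4,s["ft_force"],s["wrist_torque"])
np.save("s6.npy",s,allow_pickle=True)
cv2.imwrite("pics/w6.png",read_camera("wrist")[:,:,::-1])
crop(cv2.imread("pics/w6.png")[:,:,::-1],120,0,380,200,3,"pics/w6b.png")
E
```

```text
5.55 [ 575.28293794 -274.44667968  125.68544457] 68.48375065218941 [ 0.60108596 -0.42490127 -3.06016151] [ 0.00724921 -0.02816885  0.00168352]
```

View pics/w6b.png

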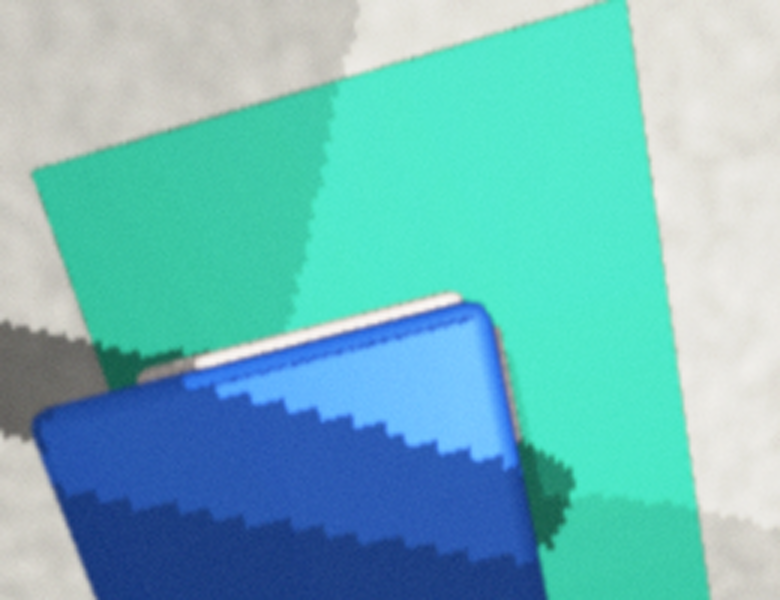

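Request:
send_rows([
  [[0,0,0],[0,0,0],78],
  [[0,0,0],[0,0,0],85.4],
  [[0,0,20],[0,0,4],85.4],
  [[0,0,40],[0,0,5],85.4],
  [[0,0,40],[0,0,5],85.4],
  [[0,4,40],[0,0,0],85.4],
  [[0,0,14],[0,0,0],85.4],
  [[0,0,0],[0,0,0],85.4],
])

```text
time: 6.4
eef_pos: [576.3, -270.9, 282.4]
eef_rot: [0.5, 0.499, -0.5, 0.502]
ft_force: [0.3, -0.5, -0.1]
width: 1.005
```

```bash
cat > look.py <<'E'
import sys
from h import *
n,cm,x0,y0,x1,y1,k=sys.argv[1],sys.argv[2],*map(int,sys.argv[3:8])
s=state();print(s["time"],s["eef_pos"],s["width"]*85.4,s["ft_force"]);print("tool y",R.from_quat(s["eef_rot"]).as_matrix()[:,1].round(4))
np.save(f"{n}.npy",s,allow_pickle=True)
im=read_camera(cm);cv2.imwrite(f"pics/{n}.png",im[:,:,::-1]);crop(im,x0,y0,x1,y1,k,f"pics/{n}c.png")
E
python3 look.py w7 wrist 190 60 330 170 5;cp pics/w7c.png pics/w7u.png
python3 -c "
from h import *
crop(cv2.imread('pics/w7.png')[:,:,::-1],190,160,330,275,5,'pics/w7d.png')"
```

```text
6.4 [ 576.26148611 -270.88769596  282.43102338] 85.85340178917977 [ 0.32626945 -0.49908922 -0.12341748]
tool y [1.0e+00 1.0e-04 3.9e-03]
```

View pics/w7u.png

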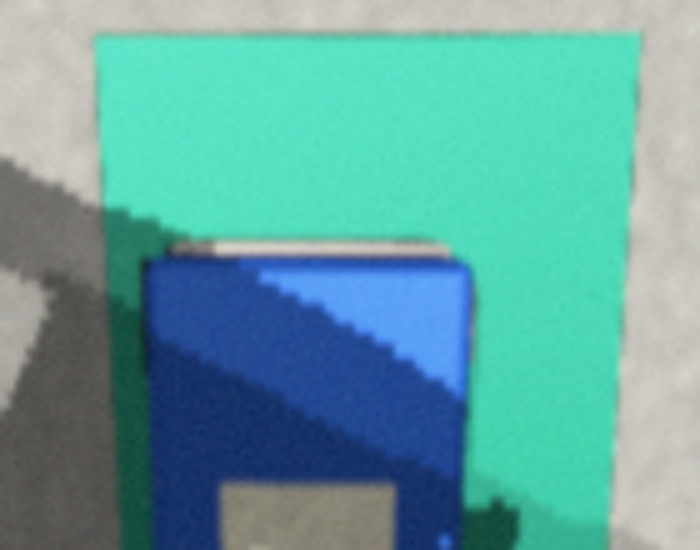

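View pics/w7d.png

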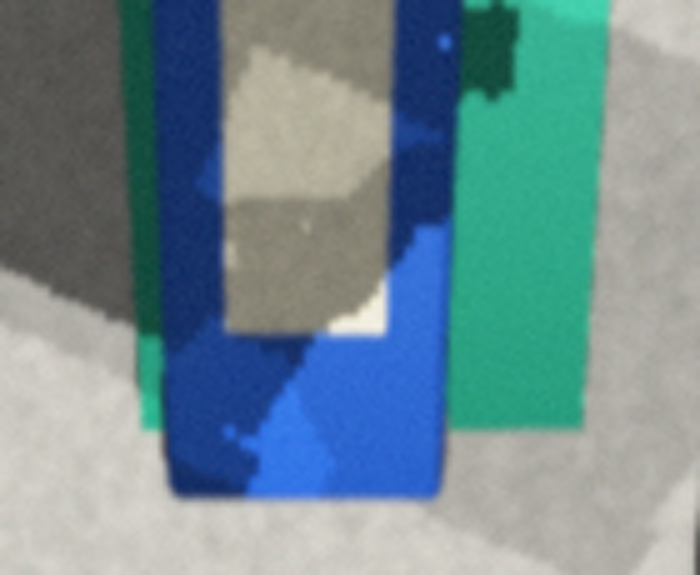

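```bash
python3 - <<'E'
from h import *
s=np.load("w7.npy",allow_pickle=True).item();C=cam("wrist",s)
u=lambda a:np.array([190,60])+(np.array(a)+.5)/5-.5
d=lambda a:np.array([190,160])+(np.array(a)+.5)/5-.5
m=fitc(C,np.r_[u([(96,34),(641,33)]),d([(583,428),(142,430)])],[0,1,2,3],3,240,130);show("mat",m)
b=fitc(C,np.r_[u([(145,260),(472,260)]),d([(440,496),(172,496)])],[0,1,2,3],91);show("blue",b)
print(toplane(C,u([(145,260),(472,260)]),91).round(1),toplane(C,d([(440,496),(172,496)]),91).round(1))
print("grey edge",toplane(C,u([(172,243),(450,243),(475,320)]),47).round(1))
# predicted grey rel. mat from w1
g=np.r_[m[0][:2]+[-15,-6.2],np.pi/2];P=box(g)
print("grey pred",g, (proj(C,np.c_[P,np.full(4,47)])-[190,60]+.5)*5-.5)
E
```

```text
mat [ 590.3 -266.7] yaw 90.27 res 0.6
blue [ 574.9 -274.8] yaw 89.73 res 1.3
[[ 544.8 -196.    91. ]
 [ 605.8 -196.    91. ]] [[ 604.5 -353.7   91. ]
 [ 544.5 -353.5   91. ]]
grey edge [[ 545.7 -193.6   47. ]
 [ 606.  -193.6   47. ]
 [ 612.  -209.8   47. ]]
grey pred [ 575.28107785 -272.88065651    1.57079633] [[165.25752553 239.40502178]
 [451.41272174 239.3245995 ]
 [430.95414115 898.95723593]
 [187.81202151 899.52055594]]
```

Request:
send_rows([
  [[0,-37,0],[0,0,0],40],
  [[0,-37,0],[0,0,0],40],
  [[0,-37,0],[0,0,0],40],
  [[0,0,-40],[0,0,0],40],
  [[0,0,-40],[0,0,0],40],
  [[0,0,-40],[0,0,0],40],
  [[0,0,-20],[0,0,0],40],
  [[0,0,-8],[0,0,0],40],
])

```text
time: 7.25
eef_pos: [573.3, -380.2, 127.2]
eef_rot: [0.5, 0.502, -0.5, 0.498]
ft_force: [0.3, -0.2, 0.1]
width: 0.47
```

Request:
send_rows([
  [[0,0,-5],[0,0,0],40],
  [[0,0,0],[0,0,0],40],
  [[0,0,0],[0,0,0],40],
])

```text
time: 7.55
eef_pos: [575.8, -381.8, 127.8]
eef_rot: [0.5, 0.499, -0.5, 0.5]
ft_force: [0.4, 0.4, 1.0]
width: 0.469
```

```bash
python3 look.py w8 wrist 60 0 460 384 2
```

```text
7.55 [ 575.7831035  -381.81209387  127.82319778] 40.05736862927438 [0.43468682 0.39689463 1.01774957]
tool y [ 1.0e+00 -3.0e-04  1.2e-03]
```

View pics/w8.png

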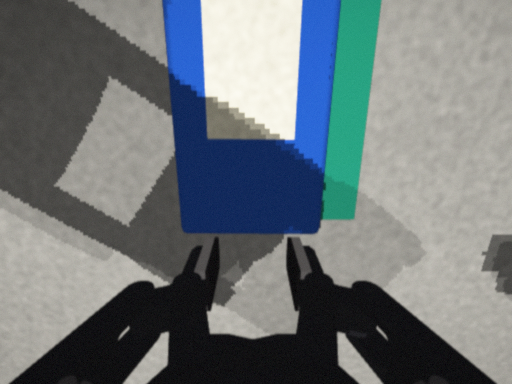

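Request:
send_rows([
  [[0,5,0],[0,0,0],40],
  [[0,4,0],[0,0,0],40],
  [[0,2,0],[0,0,0],40],
  [[0,2,0],[0,0,0],40],
  [[0,1,0],[0,0,0],40],
  [[0,1,0],[0,0,0],40],
  [[0,0,0],[0,0,0],40],
])

```text
time: 8.3
eef_pos: [575.3, -366.4, 126.8]
eef_rot: [-0.5, -0.5, 0.5, -0.5]
ft_force: [1.1, -0.1, -0.1]
width: 0.47
```

```bash
python3 look.py w9 wrist 150 180 350 280 4
```

```text
8.3 [ 575.28436609 -366.41847522  126.75581887] 40.14366267783681 [ 1.12083407 -0.0553932  -0.10021333]
tool y [ 1.e+00 -3.e-04 -1.e-04]
```

View pics/w9c.png

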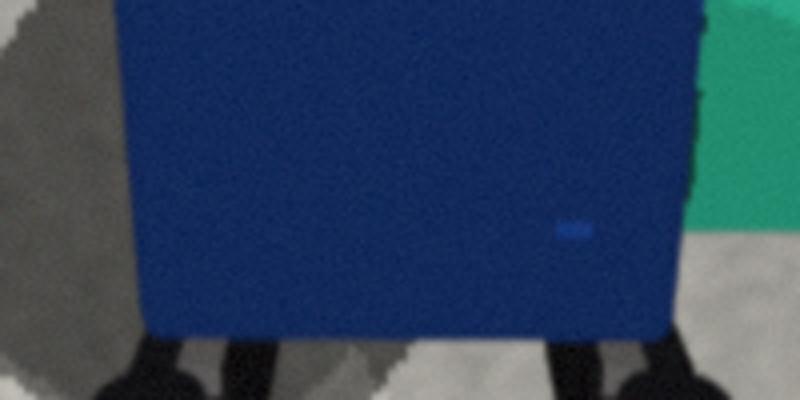

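Near contact, no force yet. Step further.

Request:
send_rows([
  [[0,1,0],[0,0,0],40],
  [[0,0.5,0],[0,0,0],40],
  [[0,0,0],[0,0,0],40],
])

```text
time: 8.65
eef_pos: [575.3, -365.0, 126.8]
eef_rot: [0.5, 0.5, -0.5, 0.5]
ft_force: [0.8, -1.1, 0.7]
width: 0.469
```

Request:
send_rows([
  [[0,1,0],[0,0,0],40],
  [[0,0,0],[0,0,0],40],
  [[0,0,0],[0,0,0],40],
])

```text
time: 8.95
eef_pos: [575.3, -363.9, 126.8]
eef_rot: [0.5, 0.5, -0.5, 0.5]
ft_force: [0.4, -0.2, 0.0]
width: 0.469
```

```bash
python3 look.py w10 wrist 150 180 350 280 4
```

```text
8.95 [ 575.32232479 -363.91021614  126.82415302] 40.017084537493126 [ 0.35642199 -0.20999352  0.01979981]
tool y [ 1.e+00 -3.e-04 -0.e+00]
```

View pics/w10c.png

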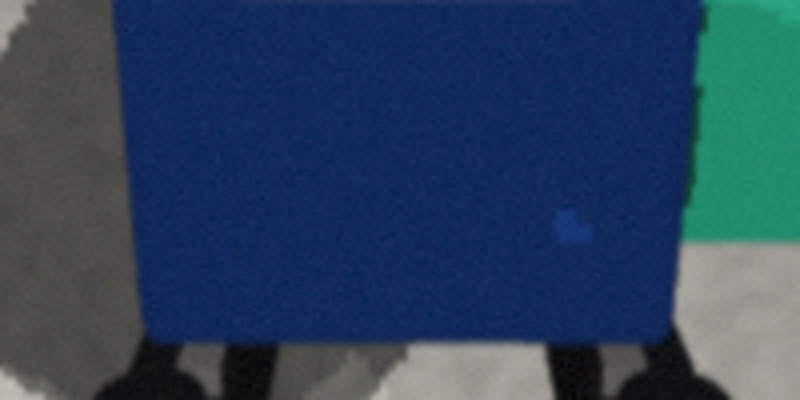

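Request:
send_rows([
  [[0,0.5,0],[0,0,0],40],
  [[0,0,0],[0,0,0],40],
  [[0,-6,0],[0,0,0],40],
  [[0,-12,10],[0,0,0],40],
  [[0,0,40],[0,0,0],85.4],
  [[0,30,40],[0,0,0],85.4],
  [[0,40,40],[0,0,0],85.4],
  [[0,40,24],[0,0,0],85.4],
])

```text
time: 9.8
eef_pos: [575.8, -276.9, 279.6]
eef_rot: [0.501, 0.498, -0.5, 0.501]
ft_force: [0.4, 0.1, -0.3]
width: 1.0
```

Request:
send_rows([
  [[0,0,0],[0,0,0],85.4],
  [[0,0,0],[0,0,0],85.4],
])

```text
time: 10.0
eef_pos: [575.8, -276.3, 277.8]
eef_rot: [0.5, 0.499, -0.5, 0.501]
ft_force: [0.7, -0.8, -0.5]
width: 1.001
```

```bash
python3 look.py w11 wrist 190 60 330 170 5;cp pics/w11c.png pics/w11u.png
python3 -c "
from h import *
crop(cv2.imread('pics/w11.png')[:,:,::-1],190,160,330,275,5,'pics/w11d.png')"
```

```text
10.0 [ 575.8106339  -276.26682596  277.84772549] 85.44884678883852 [ 0.68904026 -0.80588099 -0.49903214]
tool y [1.e+00 9.e-04 2.e-03]
```

View pics/w11u.png

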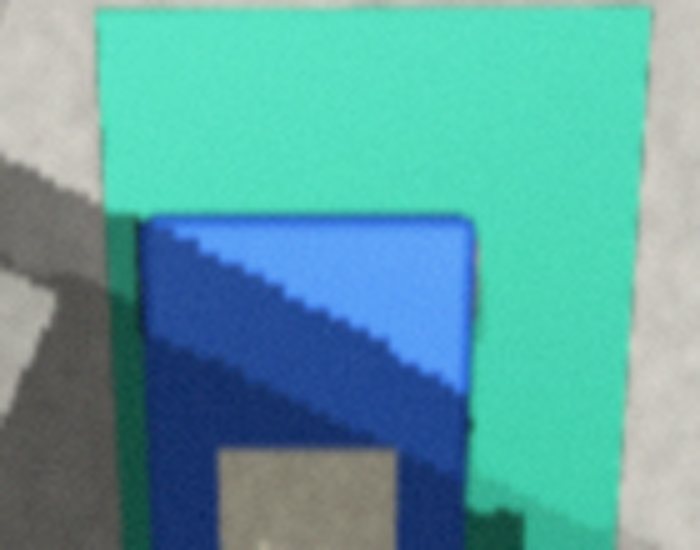

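View pics/w11d.png

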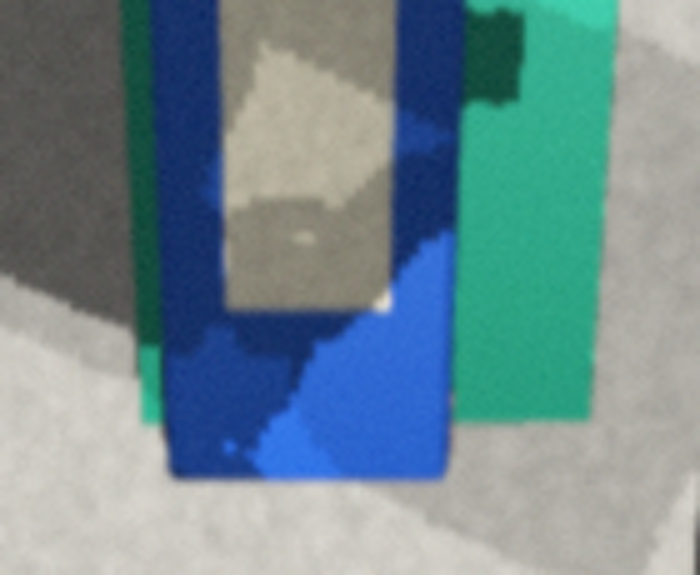

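```bash
python3 - <<'E'
from h import *
s=np.load("w11.npy",allow_pickle=True).item();C=cam("wrist",s)
u=lambda a:np.array([190,60])+(np.array(a)+.5)/5-.5
d=lambda a:np.array([190,160])+(np.array(a)+.5)/5-.5
m=fitc(C,np.r_[u([(97,10),(652,8)]),d([(591,420),(142,424)])],[0,1,2,3],3,240,130);show("mat",m)
b=fitc(C,np.r_[u([(141,216),(474,216)]),d([(447,480),(170,480)])],[0,1,2,3],91);show("blue",b)
print(toplane(C,u([(141,216),(474,216)]),91).round(1),toplane(C,d([(447,480),(170,480)]),91).round(1))
# where would grey's top edge (y=-193.6,z=47) appear
print((proj(C,[[575,-193.6,47],[606.3,-215,47],[544,-215,47]])-[190,60]+.5)*5-.5)
top=read_camera("top");crop(top,300,195,430,285,6,"pics/t12.png")
sc=read_camera("scene");crop(sc,95,120,220,205,6,"pics/s12.png")
E
```

```text
mat [ 590.3 -267.1] yaw 90.32 res 0.8
blue [ 574.3 -272.7] yaw 90.01 res 0.8
[[ 544.1 -193.5   91. ]
 [ 604.4 -193.5   91. ]] [[ 604.7 -351.9   91. ]
 [ 543.9 -351.9   91. ]]
[[311.55792616 217.45140716]
 [455.42008839 321.48983256]
 [169.01482651 321.37043713]]
```

View pics/s12.png

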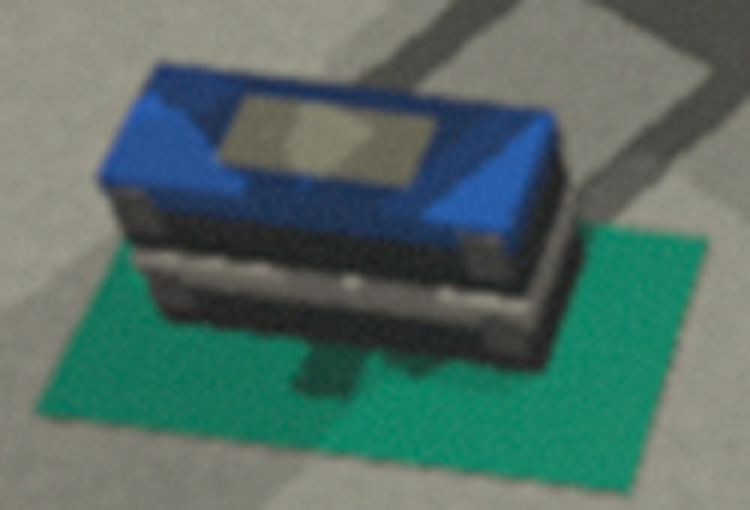

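View pics/t12.png

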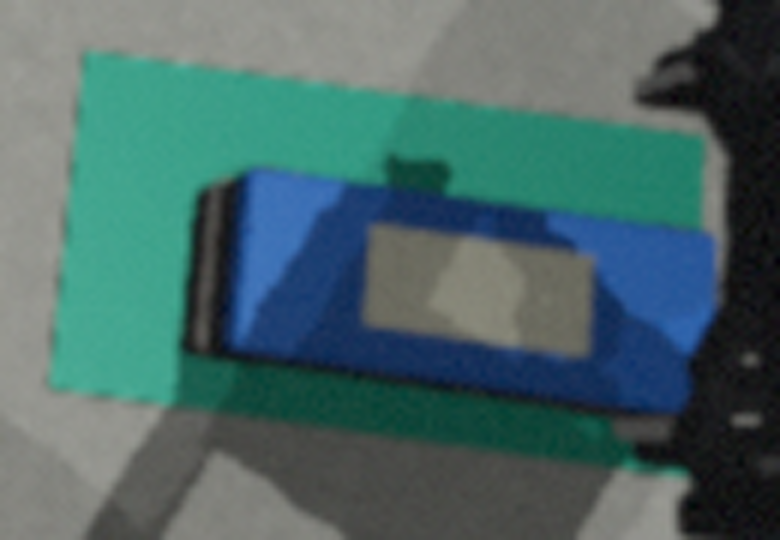

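Request:
send_rows([
  [[-2,45,0],[0,0,3],85.4],
  [[-2,45,0],[0,0,3],85.4],
  [[-2,45,0],[0,0,3],85.4],
  [[-2,45,0],[0,0,3],85.4],
  [[-2,45,0],[0,0,3],85.4],
  [[-2,45,0],[0,0,3],85.4],
  [[-2,45,0],[0,0,3],85.4],
  [[-2,45,0],[0,0,3],85.4],
])

```text
time: 10.95
eef_pos: [559.3, 84.6, 275.4]
eef_rot: [0.385, 0.593, -0.385, 0.593]
ft_force: [1.2, -0.7, 0.6]
width: 1.001
```

Request:
send_rows([
  [[-2,45,0],[0,0,3],85.4],
  [[-2,45,0],[0,0,3],85.4],
  [[-2,45,-10],[0,0,2],85.4],
  [[-2,46,-20],[0,0,2],85.4],
  [[0,0,-20],[0,0,0],85.4],
  [[0,0,0],[0,0,0],85.4],
  [[0,0,0],[0,0,0],85.4],
])

```text
time: 11.65
eef_pos: [551.5, 263.6, 225.6]
eef_rot: [0.332, 0.625, -0.333, 0.624]
ft_force: [0.3, 0.8, 0.7]
width: 1.001
```

```bash
python3 look.py w13 wrist 150 60 350 280 2
```

```text
11.65 [551.50309071 263.63495735 225.62942069] 85.49539070627111 [0.32188651 0.76177278 0.66901129]
tool y [ 0.8298  0.5581 -0.0021]
```

View pics/w13.png

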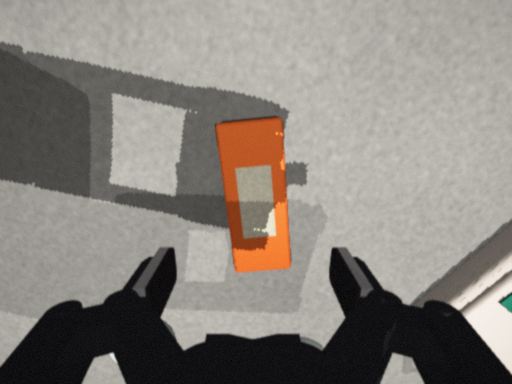

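```bash
python3 - <<'E'
from h import *
im=cv2.imread("pics/w13.png")[:,:,::-1];crop(im,200,105,310,285,3.3,"pics/w13z.png")
s=np.load("w13.npy",allow_pickle=True).item();C=cam("wrist",s)
show("loose",fitc(C,[(216,124),(281,117),(290,267),(236,271)],[0,1,2,3],44,y0=2.1))
E
```

```text
loose [559.3 256.7] yaw 129.42 res 2.1
```

View pics/w13z.png

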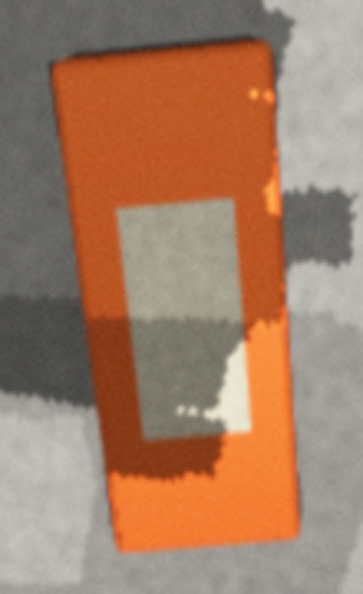

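```bash
python3 - <<'E'
from h import *
s=np.load("w13.npy",allow_pickle=True).item();C=cam("wrist",s)
uv=[(216,124),(282,117.4),(290.6,267),(236,272.3)]
show("loose",fitc(C,uv,[0,1,2,3],44,y0=2.1));P=toplane(C,uv,44)[:,:2];print(P.round(1))
for i in range(4):
    d=P[(i+1)%4]-P[i];print(np.hypot(*d).round(1),np.degrees(np.arctan2(d[1],d[0])).round(1))
E
```

```text
loose [559.9 256.5] yaw 129.42 res 1.8
[[486.5 298.5]
 [533.  336.8]
 [632.8 214.9]
 [587.1 176. ]]
60.2 39.4
157.5 -50.7
60.0 -139.6
158.6 129.4
```

Request:
send_rows([
  [[8.4,-7.1,-10],[0,0,5.5],85.4],
  [[0,0,-40],[0,0,0],85.4],
  [[0,0,-40],[0,0,0],85.4],
  [[0,0,-30],[0,0,0],85.4],
  [[0,0,-17],[0,0,0],85.4],
  [[0,0,-8],[0,0,0],85.4],
  [[0,0,0],[0,0,0],85.4],
  [[0,0,0],[0,0,0],85.4],
])

```text
time: 12.5
eef_pos: [560.7, 257.4, 82.5]
eef_rot: [0.302, 0.639, -0.302, 0.64]
ft_force: [0.7, -1.2, 1.0]
width: 1.002
```

```bash
python3 look.py w14 wrist 150 60 350 280 2
```

```text
12.5 [560.65992896 257.38183682  82.51428161] 85.60162621551761 [ 0.70763868 -1.19037202  0.97713568]
tool y [0.7724 0.6352 0.0016]
```

View pics/w14.png

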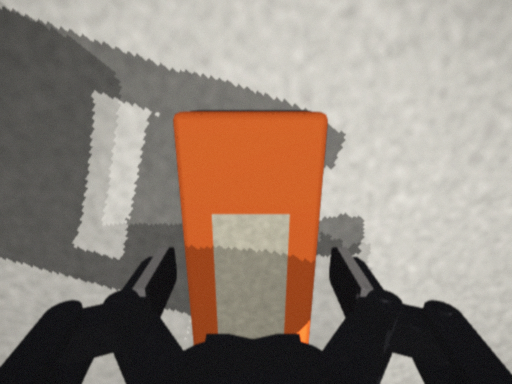

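Request:
send_rows([
  [[0,0,-2],[0,0,0],75],
  [[0,0,0],[0,0,0],68],
  [[0,0,0],[0,0,0],64],
  [[0,0,0],[0,0,0],60],
  [[0,0,0],[0,0,0],55],
  [[0,0,0],[0,0,0],50],
  [[0,0,0],[0,0,0],50],
])

```text
time: 13.25
eef_pos: [559.8, 257.7, 79.8]
eef_rot: [0.302, 0.639, -0.302, 0.64]
ft_force: [-1.7, -1.2, 8.3]
width: 0.722
```

```bash
python3 look.py w15 wrist 150 60 350 280 2
```

```text
13.25 [559.78745507 257.68648525  79.81822334] 61.63336656647831 [-1.69232729 -1.1995936   8.25307991]
tool y [7.718e-01 6.359e-01 4.000e-04]
```

View pics/w15.png

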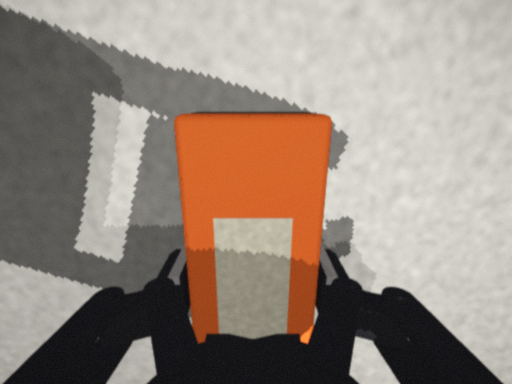

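```bash
python3 - <<'E'
from h import *
s=np.load("w15.npy",allow_pickle=True).item();C=cam("wrist",s)
m=R.from_quat(s["eef_rot"]).as_matrix()
im=cv2.imread("pics/w15.png")[:,:,::-1];crop(im,160,95,350,165,4,"pics/w15z.png")
P=toplane(C,[(175.5,114.5),(331,114.5)],44);print(((P-s["eef_pos"])@m).round(1))
E
```

```text
[[ 35.8 -30.1 -78.6]
 [ 35.8  29.  -78.6]]
```

View pics/w15z.png

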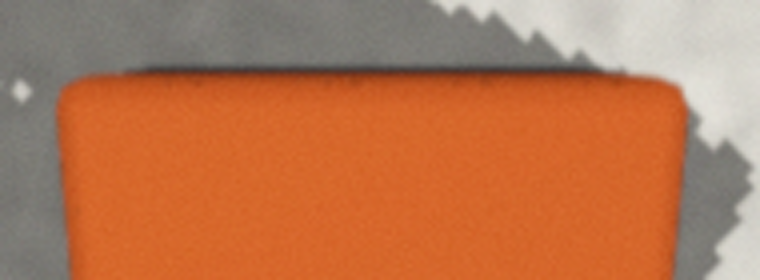

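Request:
send_rows([
  [[0,0,5],[0,0,0],50],
  [[0,0,10],[0,0,0],50],
  [[0,0,25],[0,0,0],50],
  [[0,0,30],[0,0,0],50],
  [[0,0,30],[0,0,0],50],
  [[0,0,25],[0,0,0],50],
  [[0,0,15],[0,0,0],50],
  [[0,0,0],[0,0,0],50],
])

```text
time: 14.1
eef_pos: [560.5, 258.0, 221.5]
eef_rot: [0.303, 0.639, -0.301, 0.64]
ft_force: [0.3, -0.3, -3.2]
width: 0.719
```

```bash
python3 look.py w16 wrist 160 95 350 165 4
```

```text
14.1 [560.54770198 257.96886906 221.46313963] 61.380562425575555 [ 0.31473594 -0.32493287 -3.24873721]
tool y [0.7718 0.6359 0.0033]
```

View pics/w16.png

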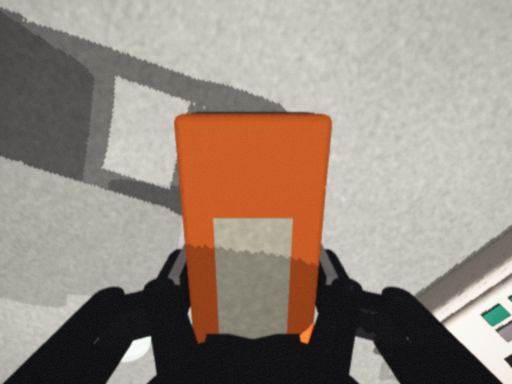

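Request:
send_rows([
  [[0.5,-10,0],[0,0,-0.5],50],
  [[0.5,-20,0],[0,0,-2],50],
  [[1,-31,0],[0,0,-2.5],50],
  [[1,-31,0],[0,0,-2.5],50],
  [[1,-31,0],[0,0,-2.5],50],
  [[1,-31,0],[0,0,-2.5],50],
  [[1,-31,0],[0,0,-2.5],50],
  [[1,-31,0],[0,0,-2.5],50],
])

```text
time: 14.95
eef_pos: [565.7, 39.7, 217.7]
eef_rot: [0.396, 0.586, -0.397, 0.585]
ft_force: [0.7, -0.3, -3.1]
width: 0.713
```

Request:
send_rows([
  [[1,-31,0],[0,0,-2.5],50],
  [[1,-31,0],[0,0,-2.5],50],
  [[1,-31,0],[0,0,-2.5],50],
  [[1,-31,0],[0,0,-2.5],50],
  [[1,-31,0],[0,0,-2.5],50],
  [[1,-31,0],[0,0,-2.5],50],
  [[1,-31,0],[0,0,-2.5],50],
  [[1,-31,0],[0,0,-2.5],50],
])

```text
time: 15.75
eef_pos: [573.4, -208.0, 217.5]
eef_rot: [0.492, 0.509, -0.492, 0.507]
ft_force: [0.2, 0.2, -3.4]
width: 0.719
```

Request:
send_rows([
  [[0.4,-31,0],[0,0,-2],50],
  [[0,-24,0],[0,0,0],50],
  [[0,-12,0],[0,0,0],50],
  [[0,0,0],[0,0,0],50],
  [[0,0,0],[0,0,0],50],
  [[0,0,0],[0,0,0],50],
])

```text
time: 16.35
eef_pos: [574.8, -272.4, 218.8]
eef_rot: [0.5, 0.5, -0.5, 0.5]
ft_force: [-0.6, -0.0, -2.3]
width: 0.718
```

```bash
python3 look.py w17 wrist 60 0 460 384 2
```

```text
16.35 [ 574.82175284 -272.37374129  218.76125471] 61.29067143475795 [-0.615036   -0.02742579 -2.34889753]
tool y [ 1.e+00  3.e-04 -1.e-03]
```

View pics/w17.png

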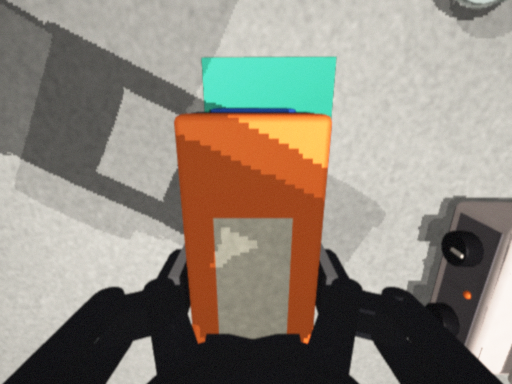

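Request:
send_rows([
  [[0.6,-0.3,-10],[0,0,0],50],
  [[0,0,-12],[0,0,0],50],
  [[0,0,-10],[0,0,0],50],
  [[0,0,-6],[0,0,0],50],
  [[0,0,-3],[0,0,0],50],
  [[0,0,-2],[0,0,0],50],
  [[0,0,0],[0,0,0],50],
  [[0,0,0],[0,0,0],50],
])

```text
time: 17.2
eef_pos: [575.9, -273.8, 176.6]
eef_rot: [0.5, 0.5, -0.5, 0.5]
ft_force: [0.9, 0.6, -3.6]
width: 0.717
```

```bash
python3 look.py w18 scene 95 100 220 205 6
```

```text
17.2 [ 575.86763052 -273.83299177  176.55480097] 61.25583908622693 [ 0.86220853  0.61257846 -3.55433479]
tool y [ 1.e+00 -4.e-04  4.e-04]
```

View pics/w18c.png

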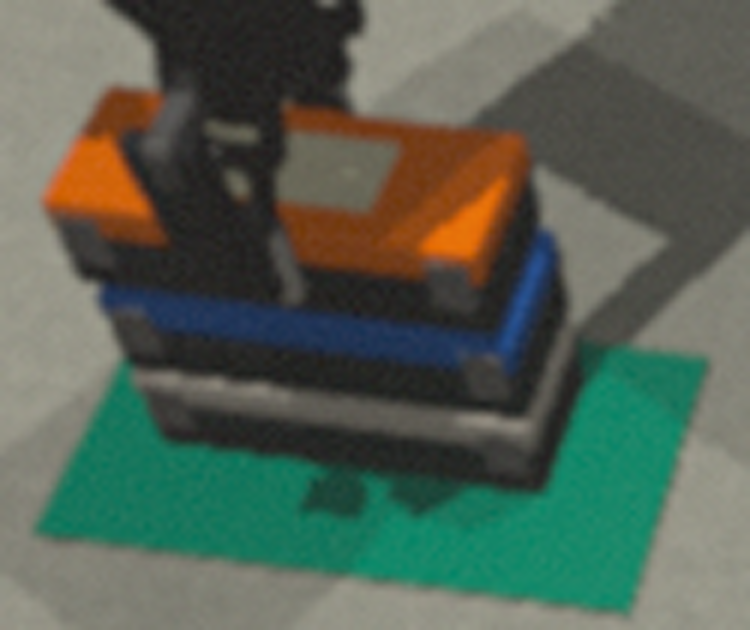

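Request:
send_rows([
  [[-0.3,0.6,-1.5],[0,0,0],50],
  [[0,0,-1],[0,0,0],50],
  [[0,0,-1],[0,0,0],50],
  [[0,0,0],[0,0,0],50],
])

```text
time: 17.65
eef_pos: [575.4, -273.1, 172.6]
eef_rot: [-0.5, -0.5, 0.5, -0.5]
ft_force: [-0.1, -0.5, -2.8]
width: 0.719
```

Request:
send_rows([
  [[0,0,-0.5],[0,0,0],50],
  [[0,0,-0.5],[0,0,0],50],
  [[0,0,0],[0,0,0],50],
])

```text
time: 17.95
eef_pos: [575.4, -273.1, 171.6]
eef_rot: [-0.5, -0.5, 0.5, -0.5]
ft_force: [0.9, 0.5, -4.2]
width: 0.717
```

Request:
send_rows([
  [[0,0,-0.5],[0,0,0],50],
  [[0,0,0],[0,0,0],50],
])

```text
time: 18.15
eef_pos: [575.4, -273.1, 171.2]
eef_rot: [-0.5, -0.5, 0.5, -0.5]
ft_force: [0.3, -0.0, -2.4]
width: 0.722
```

Request:
send_rows([
  [[0,0,-0.5],[0,0,0],50],
  [[0,0,0],[0,0,0],50],
])

```text
time: 18.35
eef_pos: [575.5, -273.2, 170.9]
eef_rot: [0.5, 0.5, -0.5, 0.5]
ft_force: [-0.0, 1.2, 0.2]
width: 0.719
```

Request:
send_rows([
  [[0,0,-0.4],[0,0,0],50],
  [[0,0,0],[0,0,0],50],
])

```text
time: 18.55
eef_pos: [575.5, -273.1, 170.9]
eef_rot: [0.5, 0.5, -0.5, 0.5]
ft_force: [-3.4, 1.8, 6.7]
width: 0.712
```

```bash
python3 look.py w19 scene 95 100 220 205 6
```

```text
18.55 [ 575.47474458 -273.1358244   170.8673418 ] 60.84314781523643 [-3.40641701  1.82277378  6.72337615]
tool y [ 1.e+00 -3.e-04  3.e-04]
```

View pics/w19c.png

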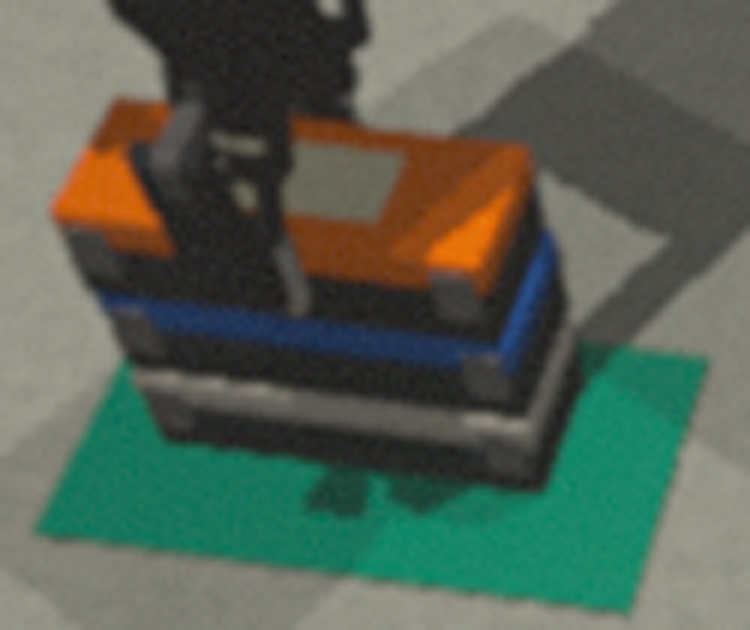

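Seated with 7 N. Open, clear vertically, and look.

Request:
send_rows([
  [[0,0,0],[0,0,0],62],
  [[0,0,0],[0,0,0],64],
  [[0,0,0],[0,0,0],68],
  [[0,0,0],[0,0,0],76],
  [[0,0,0],[0,0,0],85.4],
  [[0,0,0],[0,0,0],85.4],
  [[0,0,5],[0,0,0],85.4],
  [[0,0,10],[0,0,0],85.4],
])

```text
time: 19.4
eef_pos: [575.1, -272.9, 185.3]
eef_rot: [0.5, 0.5, -0.5, 0.499]
ft_force: [0.3, -0.7, 0.3]
width: 1.0
```

Request:
send_rows([
  [[0,0,25],[0,0,0],85.4],
  [[0,0,35],[0,0,0],85.4],
  [[0,0,35],[0,0,0],85.4],
  [[0,0,30],[0,0,0],85.4],
  [[0,0,10],[0,0,0],85.4],
  [[0,0,0],[0,0,0],85.4],
  [[0,0,0],[0,0,0],85.4],
])

```text
time: 20.1
eef_pos: [575.1, -272.9, 319.8]
eef_rot: [-0.5, -0.5, 0.5, -0.5]
ft_force: [0.1, 0.4, -0.5]
width: 1.0
```

```bash
python3 look.py w20 wrist 180 40 340 280 2.5 2>/dev/null || python3 look.py w20 wrist 180 70 340 270 3
python3 look.py s21 scene 95 90 220 205 5
python3 look.py t21 top 290 185 430 285 5
```

```text
20.1 [ 575.05089223 -272.92797229  319.76295155] 85.38770000393438 [ 0.07470368  0.41975514 -0.54720825]
tool y [ 1.e+00 -4.e-04 -6.e-04]
20.15 [ 574.88470796 -272.80460319  319.18518906] 85.32958467057134 [-0.08840576 -0.45732061 -0.24051527]
tool y [ 1.0e+00 -3.0e-04 -1.6e-03]
20.2 [ 574.85809528 -272.80851286  318.90416127] 85.76854852692581 [ 1.19915123  1.22959922 -0.55980481]
tool y [ 1.e+00 -3.e-04 -2.e-03]
```

View pics/w20c.png

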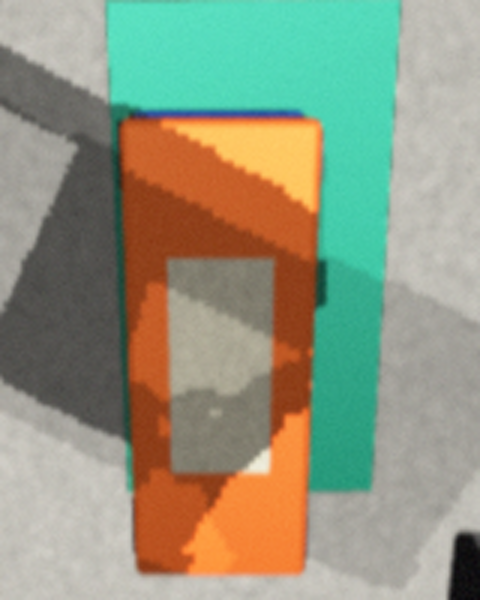

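View pics/s21c.png

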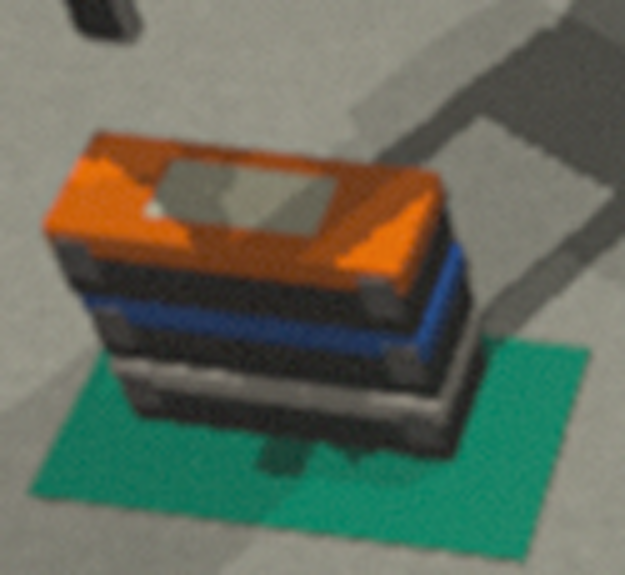

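View pics/t21.png

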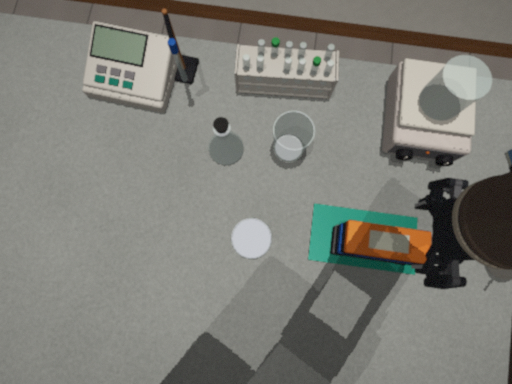

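```bash
python3 - <<'E'
from h import *
s=np.load("w20.npy",allow_pickle=True).item();C=cam("wrist",s)
u=lambda a:np.array([180,70])+(np.array(a)+.5)/3-.5
P=[(119.5,118),(323,118),(306,575),(136,575)]
show("orange",fitc(C,u(P),[0,1,2,3],135));print(toplane(C,u(P),135).round(1))
print("blue edge",toplane(C,u([(210,111)]),91).round(1))
a=cv2.imread("pics/top0.png").astype(int);b=cv2.imread("pics/t21.png").astype(int)
print("dish/beaker/flask diff",[np.abs(a-b)[y0:y1,x0:x1].mean().round(1) for x0,y0,x1,y1 in [(228,215,275,260),(270,110,318,165),(205,112,248,168),(20,300,80,360)]])
# joint consistency via scene: project grey box
sc=cam("scene");S=lambda a:np.array([95,90])+(np.array(a)+.5)/5-.5
show("orange scene",fitc(sc,S([(438,172),(402,292),(45,230),(100,132)]),[0,1,2,3],135))
C=cam("scene");f=lambda a:np.array([95,120])+(np.array(a)+.5)/6-.5
show("blue scene s12",fitc(C,f([(553,112),(512,250),(98,182),(158,64)]),[0,1,2,3],91))
E
```

```text
orange [ 575.2 -274.6] yaw 89.99 res 0.6
[[ 544.4 -195.1  135. ]
 [ 605.9 -195.2  135. ]
 [ 606.2 -354.1  135. ]
 [ 544.1 -354.1  135. ]]
blue edge [[ 571.4 -193.5   91. ]]
dish/beaker/flask diff [np.float64(6.0), np.float64(5.5), np.float64(5.3), np.float64(5.5)]
orange scene [ 579.7 -269.9] yaw 88.93 res 4.9
blue scene s12 [ 579.4 -268.1] yaw 89.35 res 3.9
```

```bash
python3 -c "
from cell import *
print(state()['time'],finish_job())"
```

```text
the job is handed in; nothing more can be done
20.25 None
```

The three cases are stacked in one column on the green mat, and I handed the job in at 20.25 s.

**Straightening:** I first tried squeezing the blue-lidded case square between the jaws. It jammed crooked, and I released it. I then turned it straight by pushing with both fingers while it stayed on the grey-lidded case. A gentle end push of about 2 mm finished it, and it was never lifted.

**Stacking:** I gripped the orange-lidded case, carried it over at height and lowered it in half-millimetre steps. It touched down at about 7 N, and I released it and withdrew straight up.

**Last wrist-camera checks:**
- **Blue over grey:** about 1 mm off in x and under 0.5 mm in y. The blue case is square to within about 0.5°.
- **Orange over blue:** about 1 mm off in x and 1.5–2 mm in y. The orange case is square to within about 0.1°. I left it there, because nudging it risked moving the blue case.
- **Bottom case:** I saw no shift in the scene pictures taken before and after the straightening.
- **Beaker, flask and dish:** the top-view pictures before and after show no change above camera noise.

**Check that disagreed:** my corner fits from the scene camera were coarse, 4–5 mm off at the corners, and put both upper cases about 5 mm from the wrist-camera positions. The offset was much the same for both, so I relied on the wrist camera.

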